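# Tip bearing balls into a racked bin under a low shelf

## Robot

A 6-joint arm with a two-finger parallel gripper is mounted at the origin on the work surface. World frame = base frame: x ahead of the robot, y to its left, z up, the work surface at z = 0. Lengths are in m, angles in rad, forces in N, time in s.
With the tool pointing down it reaches from about 0.225 to 0.725 m from the base axis. Payload 3.1 kg.
Tool frame: the origin (TCP) lies at the very end of the fingers, on their centre line; the grasp point (between the pads) lies 19 mm behind it; z points along the fingers, y is the direction in which the jaws open and shut (so a half turn about z gives the same grasp; the last joint's range is limited). The gripper opens to 85 mm and grips with 20 to 120 N. Pads are 22 mm wide; open, the fingers measure 114 mm over their backs; the gripper's body (76 mm by 85 mm) begins 54 mm behind the grasp point. The pads swing forward as they close: fully open they stand 13 mm farther back than shut.
Start: joints at [-1.414, 0.048, 0.099, 1.622, 0, 1.443], TCP at [0.147, -0.504, 0.203] pointing down, gripper open.
Joint ranges: [-2.91, 2.91], [-0.99, 1.94], [-1.21, 1.42], [-2.12, 2.29], [-1.49, 1.47], [-3.14, 3.14]. Speed limits (rad/s): [2.79, 2.79, 3.14, 3.14, 3.14, 3.14].

## Interface

Orientations are given as a unit quaternion [x, y, z, w].
In Python, from workcell import manip gives the robot as it stands.
- The arm moves only by the tool step_arm, never from a script. Its argument "moves" is a list of rows, each a list of 7 numbers: the turn, a rotation vector about the tool's x, y, z in degrees, then the shift along the tool's x, y, z in cm, then the opening, from 0 (shut) to 1 (fully open). In form: [[rx, ry, rz, dx, dy, dz, grip], ...]. A call has 1 to 12 rows; each row shifts and turns the commanded pose from where the row before left it, along the tool's axes as they then stand; what a row does not reach is not made up. A row lasts 1/8 s, in which the tool goes at most 62.5 mm and 10.7 degrees, less where a joint would pass 70% of its speed; a pose out of reach is approached as far as the arm can. A call with a gripper value outside its range is refused whole. The fingers move at their own pace and stop on an object; "grip_force" is the grip in N (left out, the last holds). Time passes only in rows, so rows that do not move let the fingers close. It gives the time, the measured TCP pose, the force and the opening at its end, in the units of the state.
- manip.read_state(): the state, without advancing time (a new reading comes with each control period).
- manip.get_image(name): name is "side" or "top"; returns (picture, depth): 400x640x3 uint8, red, green, blue; 400x640 float32, m along the optical axis (not along the pixel's ray), 0 where there is no reading.
- manip.get_calibration(name): a dict with "fx", "fy", "cx", "cy" (pixels), "k1" (the pictures are not rectified: a ray, as slopes to the right and down, at radius r is drawn at 1 + k1 r^2 times it, then the intrinsics apply), "extrinsics" (4x4, takes a point from world to camera coordinates). Camera axes: x right, y down, z forward; pixel columns grow to the right and rows downward; lengths in m; the calibration is good to about 2 mm. A picture is of the moment at which its call begins. get_calibration takes no time and is no camera call.
- manip.close_job(): hands the job in, once; it reports no verdict.
The state is a dict: "time": time; "qpos": joint angles; "qvel": joint speeds; "joint_efforts": joint torques, N m; "eef_pos": TCP position; "eef_rot": TCP orientation; "wrist_force": force on the tool from outside, world axes, zero at the start; "ft_torque": the same for the moment, N m; "opening": finger opening in m.
Only numpy, scipy, OpenCV 4.12 (cv2) and the standard library are available. Lean on these libraries where they do the work, as an engineer would, in place of code of your own. Each camera call takes 0.05 s, during which the arm holds its last target.

## Task

Two loose steel bearing balls lie in the aluminium hand scoop on the bench. Take the scoop by its handle, bring its mouth in under the low wire shelf and tip both balls into the wide, empty blue bin in the middle of the small rack, without knocking the scoop or the arm against the rack or its bins. Then set the scoop back down upright on the bench and let go of it.

Things in the scene. Friction and masses are not known exactly. Their poses are not given: they have to be found in the camera images.
- scoop_grip (a point): Hand scoop's grip point: mid-handle (black level bar, 20 mm wide and tall, ends 50 mm behind). x along handle to the open mouth, z up. Underside 36 mm below. Aluminium pan 70 mm wide: back wall 80 mm ahead, 46 mm tall; flat floor (3 mm) 80 to 150 mm ahead; then a 16 degree ramp up to the lip, 195 mm ahead, 22 mm below the grip point. Sides 46 mm tall, 38 beside the ramp. Mass 0.1 kg.
- rack: Fixed black rack, 430 mm wide. Origin on the bench below the middle of its wire shelf's front edge; x into the rack, y left, z up. Shelf: underside 200 mm above the bench, 22 mm thick, from x = 0 to 210 mm; stock up to 50 mm tall on it near its ends only. Front posts at y = +-205 mm. Under it three fixed blue bins: a wide empty one and, 139 mm to either side, two narrow ones (95 mm) with stock.
- bin_in (a point): The wide empty middle bin under the shelf: centre of its inner floor, 88 mm behind the shelf's front edge, 4 mm above the bench; axes as the rack's. Outside 170 mm wide (y), 200 mm long (x), walls 4 mm; front lip 50 mm high, 12 mm in front of the shelf's edge; back 100 mm high; sides 50 mm high over the front 80 mm, else 100 mm.
- ball_a_center (a point): Centre of one steel ball, 25 mm in diameter, 64 g, on the scoop's floor at the start. Balls stay in a level scoop; they roll out over the lip once it is tipped nose down by 30 degrees or more (45 empties it well).
- ball_b_center (a point): Centre of the other, identical steel ball, beside the first in the scoop. (A gripper that takes the handle leaning 15 to 35 degrees back, towards the handle's free end, stays clear of the shelf when it tips the scoop.)

How it is judged:
On the way, in this order (a step that is already met when the one before it is completed fails the run):
1. the scoop is held up in front of the middle bin and tipped by more than 11 degrees (angle between scoop_grip's own z axis and vertical above 0.2 rad and height (world z) of scoop_grip above 0.08 m and x of scoop_grip in the frame of rack above -0.3 m and y of scoop_grip in the frame of rack between -0.18 and 0.18 m).
2. both balls are in the wide middle bin (x of ball_a_center in the frame of rack between -0.012 and 0.188 m and y of ball_a_center in the frame of rack between -0.085 and 0.085 m and height (world z) of each of ball_a_center, ball_b_center below 0.05 m and x of ball_b_center in the frame of rack between -0.012 and 0.188 m and y of ball_b_center in the frame of rack between -0.085 and 0.085 m), for 0.2 s.
At the end, for the whole second after the job is handed in: Both balls lie inside the wide middle bin (between its walls, centres lower than 50 mm above the bench), and the scoop stands on the bench upright within 10 degrees (grip point 25 to 50 mm above the bench), at rest and released (all of step 2 and height (world z) of scoop_grip between 0.025 and 0.05 m and angle between scoop_grip's own z axis and vertical below 0.17 rad and linear speed of scoop below 0.03 m/s); the robot touches nothing.
It fails at once if the scoop or the arm knocks against the rack or its bins (more than 10 N) (contact force between any of scoop, the arm, the fingers and rack above 10 N).
It also fails if it takes over 70 s, if anything falls off the work surface, if the arm or the gripper's body presses on something with over 40 N, if the wrist force passes 120 N, or if a joint passes its speed limit or range.

## Working session

There is one attempt and no reset: what is moved stays moved. The work goes in short steps, Python scripts to look and compute and a tool call to move; the robot and the scene stay as the last step left them, time stands still between calls to the robot, and variables do not carry over. Pictures are saved under pics/ and viewed, and the job is handed in when it is done.

Besides the shell and the picture viewer there is one more tool, called after ">>>" as name(argument=value, ...) on one line, values as JSON. step_arm: Moves the arm, as the interface text tells. Its arguments: {"type":"object","properties":{"moves":{"type":"array"},"grip_force":{"type":"number"}},"required":["moves"]}

```bash
mkdir -p pics; ls
cat > h.py <<'E'
import numpy as np,cv2
from workcell import manip
from scipy.spatial.transform import Rotation as R
def grab(n,tag):
    im,d=manip.get_image(n); cv2.imwrite(f'pics/{tag}.png',im[:,:,::-1]); np.save(f'pics/{tag}.npy',d); return im,d
def pts(n,d):
    c=manip.get_calibration(n);K=np.array([[c['fx'],0,c['cx']],[0,c['fy'],c['cy']],[0,0,1.]])
    h,w=d.shape;u,v=np.meshgrid(np.arange(w),np.arange(h))
    p=cv2.undistortPoints(np.stack([u,v],-1).reshape(-1,1,2).astype(float),K,np.array([c['k1'],0,0,0,0.])).reshape(h,w,2)
    P=np.dstack([p[...,0]*d,p[...,1]*d,d]);E=np.array(c['extrinsics'])
    W=(P-E[:3,3])@E[:3,:3]; W[d==0]=np.nan
    return W
def proj(n,X):
    c=manip.get_calibration(n);K=np.array([[c['fx'],0,c['cx']],[0,c['fy'],c['cy']],[0,0,1.]]);E=np.array(c['extrinsics'])
    return cv2.projectPoints(np.atleast_2d(X).astype(float),cv2.Rodrigues(E[:3,:3])[0],E[:3,3],K,np.array([c['k1'],0,0,0,0.]))[0][:,0]
E
python3 - <<'E'
from h import *
for n in('side','top'):
    im,d=grab(n,n+'0'); c=manip.get_calibration(n);E=np.array(c['extrinsics']);print(n,c['fx'],c['k1'],'cam at',-E[:3,:3].T@E[:3,3],'fwd',E[2,:3])
print(manip.read_state())
E
```

```text
pics
side 438.0574592983787 -0.06208126546143976 cam at [0.49683379 0.74866584 0.83301943] fwd [ 0.09001543 -0.63029218 -0.7711219 ]
top 438.4292732454908 -0.11813834571573406 cam at [0.510913   0.11872652 1.08724299] fwd [ 0.07367964 -0.0024102  -0.99727905]
{'time': 0.1, 'qpos': array([-1.41378965e+00,  4.86818611e-02,  9.77316472e-02,  1.62199057e+00,
        5.42068910e-06,  1.44300918e+00]), 'qvel': array([-0.00021742, -0.00160921,  0.00439489, -0.00036451, -0.00060121,
        0.00072351]), 'joint_efforts': array([ 3.20837120e-03, -3.39850831e+01,  3.20936179e+01,  1.58239558e-02,
       -9.54721895e-05, -8.95849794e-07]), 'eef_pos': array([ 0.14740311, -0.50324219,  0.20232012]), 'eef_rot': array([ 9.89878111e-01,  1.41916084e-01, -1.29543891e-05, -1.07215329e-03]), 'wrist_force': array([-0.32645004,  0.54919975, -0.23400685]), 'ft_torque': array([-0.00705848,  0.03253061, -0.04735757]), 'opening': 0.08561810171245726}
```

View pics/side0.png

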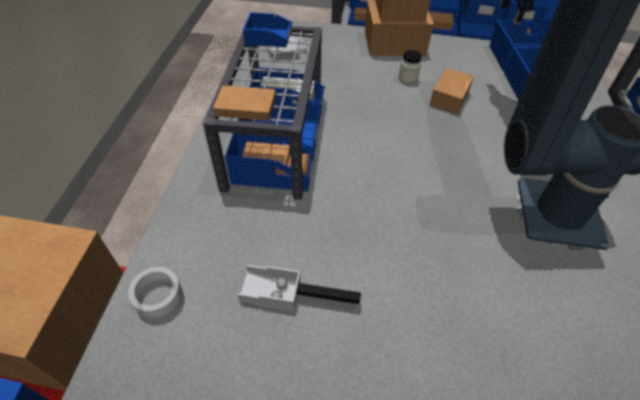

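View pics/top0.png

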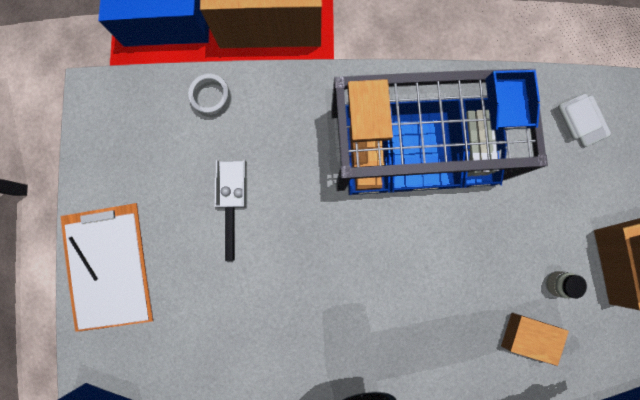

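The top view shows the scoop with its handle at about (230,235), pan at about (230,185) and both balls at (226,191) and (238,192). The rack's front bar runs from (343,173) to (545,160), and the empty bin is at about (420,150). Next I'll measure these.

Run:
```python
from h import *
im=cv2.imread('pics/top0.png');d=np.load('pics/top0.npy');W=pts('top',d)
z=W[...,2]
print('bench z',np.nanmedian(z[250:300,250:300]))
hsv=cv2.cvtColor(im,cv2.COLOR_BGR2HSV)
# handle
m=(hsv[...,2]<60);m[:, :215]=0;m[:,250:]=0;m[:200]=0;m[275:]=0
P=W[m];print('handle n',len(P),'z',np.nanpercentile(P[:,2],[5,50,95]))
h=np.argwhere(m);print('rows',h.min(0),h.max(0))
P=P[P[:,2]>.02];r=cv2.minAreaRect(P[:,:2].astype(np.float32)*1000);print('handle rect',r, P.min(0),P.max(0))
# pan
m2=(z>.02);m2[:,:200]=0;m2[:,260:]=0;m2[:150]=0;m2[275:]=0
P2=W[m2];r=cv2.minAreaRect(P2[:,:2].astype(np.float32)*1000);print('all rect',r,cv2.boxPoints(r));
# shelf bar
m3=(z>.19)&(z<.25);m3[:,:325]=0;m3[:,560:]=0;m3[:60]=0;m3[200:]=0
P3=W[m3];r=cv2.minAreaRect(P3[:,:2].astype(np.float32)*1000);print('shelf rect',r,cv2.boxPoints(r),np.nanpercentile(P3[:,2],[5,50,95]))
mb=(hsv[...,0]>100)&(hsv[...,0]<125)&(hsv[...,1]>150)&(z<.12);mb[:,:335]=0;mb[:,550:]=0;mb[:65]=0;mb[210:]=0
for row in (100,120,140,150,160,170,175,180,185,190):
    c=np.where(mb[row])[0]
    print(row,[(k,np.round(W[row,k],3).tolist()) for k in c[::12]][:14] if len(c) else '')
cv2.imwrite('pics/crop.png',cv2.resize(im[60:210,320:560],None,fx=3.2,fy=3.2,interpolation=cv2.INTER_CUBIC))
```

```text
bench z -0.00023545038869609766
handle n 433 z [0.04132618 0.04507492 0.04874455]
rows [207 225] [260 234]
handle rect ((532.5385131835938, 331.8760070800781), (20.883651733398438, 126.71549987792969), 89.93618774414062) [0.46917232 0.32136845 0.03015271] [0.59589898 0.34225231 0.05158189]
all rect ((591.176025390625, 331.03271484375), (244.34884643554688, 70.86529541015625), 0.21206635236740112) [[468.87128 366.0129 ]
 [469.1336  295.1481 ]
 [713.4808  296.05252]
 [713.21844 366.91733]]
shelf rect ((754.8040771484375, -137.25735473632812), (212.58641052246094, 431.5964050292969), 3.1003475189208984) [[ 636.995      72.476135]
 [ 660.3379   -358.48853 ]
 [ 872.61316  -346.99084 ]
 [ 849.27026    83.973816]] [0.21328507 0.22249848 0.24760946]
100 [(np.int64(437), [0.837, -0.163, 0.101]), (np.int64(454), [0.839, -0.204, 0.098]), (np.int64(469), [0.84, -0.242, 0.095]), (np.int64(484), [0.84, -0.278, 0.096])]
120 [(np.int64(347), [0.79, 0.049, 0.099]), (np.int64(404), [0.815, -0.102, 0.007]), (np.int64(416), [0.817, -0.133, 0.003]), (np.int64(431), [0.817, -0.172, 0.003])]
140 [(np.int64
[... 1404 characters left out ...]
 (np.int64(462), [0.656, -0.234, 0.041]), (np.int64(474), [0.661, -0.277, 0.004]), (np.int64(486), [0.661, -0.309, 0.002]), (np.int64(498), [0.657, -0.326, 0.037])]
185 [(np.int64(349), [0.644, 0.044, 0.058]), (np.int64(389), [0.643, -0.05, 0.059]), (np.int64(401), [0.65, -0.09, 0.003]), (np.int64(413), [0.65, -0.121, 0.002]), (np.int64(425), [0.649, -0.151, 0.004]), (np.int64(437), [0.649, -0.181, 0.004]), (np.int64(449), [0.643, -0.198, 0.049]), (np.int64(461), [0.643, -0.228, 0.048])]
190 [(np.int64(349), [0.634, 0.044, 0.045]), (np.int64(367), [0.632, 0.001, 0.052]), (np.int64(379), [0.633, -0.028, 0.048]), (np.int64(391), [0.633, -0.058, 0.039]), (np.int64(403), [0.634, -0.089, 0.029])]
```

View pics/crop.png

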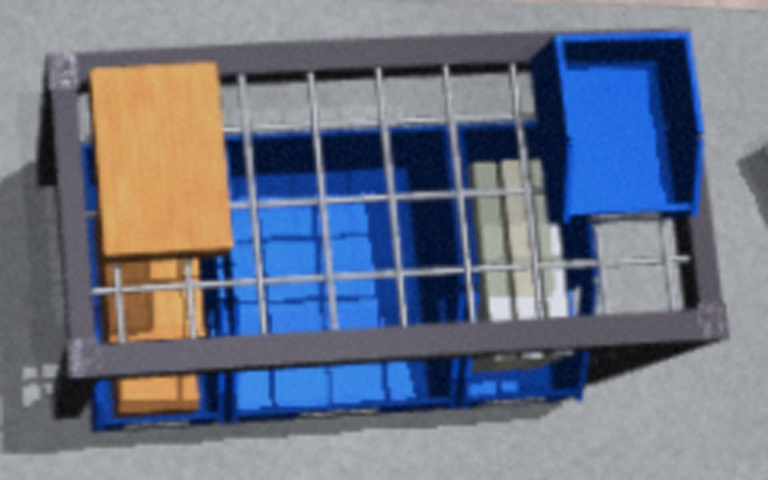

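Rack: the front-edge middle is at about (0.649, -0.143) with a yaw of 3.1°. The shelf top at 0.222 and the 431 x 213 mm outline match the sizes given.

Scoop: the grip point is at about (0.519, 0.3315, 0.036) with a yaw of 0.2°. The lip then falls at 0.714, which agrees with the measured 0.713.

First I'll turn the tool.

>>> step_arm(moves=[[0,0,-5,0,0,0,1],[0,0,-10,0,0,0,1],[0,0,-10,0,0,0,1],[0,0,-10,0,0,0,1],[0,0,-10,0,0,0,1],[0,0,-10,0,0,0,1],[0,0,-10,0,0,0,1],[0,0,-10,0,0,0,1],[0,0,-10,0,0,0,1],[0,0,-10,0,0,0,1],[0,0,-10,0,0,0,1],[0,0,-10,0,0,0,1]])

```text
time: 1.6
eef_pos: [0.1474, -0.5035, 0.2027]
eef_rot: [0.41, 0.912, 0.001, -0.0]
wrist_force: [0.2, 0.3, -0.7]
opening: 0.0849
```

>>> step_arm(moves=[[0,0,-10,0,0,0,1],[0,0,-10,0,0,0,1],[0,0,-10,0,0,0,1],[0,0,-10,0,0,0,1],[0,0,-8.5,0,0,0,1],[0,0,0,0,0,0,1],[0,0,0,0,0,0,1]])

```text
time: 2.48
eef_pos: [0.1475, -0.5036, 0.203]
eef_rot: [0.003, 1.0, 0.0, -0.0]
wrist_force: [-0.6, -0.5, 0.0]
opening: 0.0853
```

>>> step_arm(moves=[[0,0,0,-0.5,1.5,0,1],[0,0,0,-1.2,3.4,0,1],[0,0,0,-1.8,5.2,0,1],[0,0,0,-1.8,5.2,0,1],[0,0,0,-1.8,5.2,0,1],[0,0,0,-1.8,5.2,0,1],[0,0,0,-1.8,5.2,0,1],[0,0,0,-1.8,5.2,0,1],[0,0,0,-1.8,5.2,0,1],[0,0,0,-1.8,5.2,0,1],[0,0,0,-1.8,5.2,0,1],[0,0,0,-1.8,5.2,0,1]])

```text
time: 3.98
eef_pos: [0.3459, 0.0668, 0.2037]
eef_rot: [0.002, 1.0, -0.0, 0.001]
wrist_force: [0.5, -1.1, 0.0]
opening: 0.0857
```

>>> step_arm(moves=[[0,0,0,-1.8,5.2,0,1],[0,0,0,-1.8,5.2,0,1],[0,0,0,-1.8,5.2,0,1],[0,0,0,-1.8,5.2,0,1],[0,0,0,-1.8,4.1,0,1],[0,0,0,-0.6,1.6,0,1],[0,-7.5,0,0,0,0,1],[0,-7.5,0,0,0,0,1],[0,-7.5,0,0,0,0,1],[0,-7.5,0,0,0,0,1],[0,0,0,0,0,0,1],[0,0,0,0,0,0,1]])

```text
time: 5.48
eef_pos: [0.4434, 0.3297, 0.2047]
eef_rot: [0.002, 0.966, 0.0, 0.259]
wrist_force: [0.5, -0.5, 0.1]
opening: 0.0855
```

>>> step_arm(moves=[[0,0,0,0.3,0.2,1.5,1],[0,0,0,0.5,0,3,1],[0,0,0,0.6,0,3.3,1],[0,0,0,0.5,0,2.5,1],[0,0,0,0,0,0,1],[0,0,0,0,0,0,1]])

```text
time: 6.22
eef_pos: [0.4794, 0.3314, 0.1059]
eef_rot: [0.002, 0.966, -0.0, 0.259]
wrist_force: [0.1, -0.5, 0.7]
opening: 0.0856
```

Run:
```python
from h import *
s=manip.read_state();print(s['eef_pos'],s['eef_rot'],s['qpos'])
T=R.from_quat(s['eef_rot']).as_matrix(); tgt=np.array([.519,.3315,.036])+.019*T[:,2]
print('delta tool cm',100*T.T@(tgt-s['eef_pos']))
a,_=grab('side','side1');b,_=grab('top','top1')
cv2.imwrite('pics/c1.png',np.hstack([cv2.resize(a[200:340,180:400,::-1],(396,252)),cv2.resize(b[140:280,140:360,::-1],(396,252))]))
```

```text
[0.47938237 0.33141033 0.1058693 ] [ 2.10827558e-03  9.65801871e-01 -1.25651581e-04  2.59272610e-01] [ 0.67507585 -0.24734844 -0.47972273  0.91496455 -0.31943299  0.61021725]
delta tool cm [0.07008769 0.0194164  9.93165929]
```

View pics/c1.png

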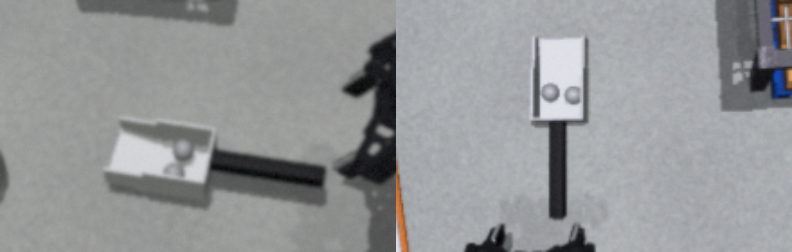

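The scoop is untouched, and the fingers straddle the handle line. Parallax shifts them left in the top view, so I'll check the centring with depth.

Run:
```python
from h import *
W=pts('top',np.load('pics/top1.npy'));z=W[...,2]
m=(z>.09)&(z<.15);m[:,:170]=0;m[:,270:]=0;m[:250]=0;m[300:]=0
P=W[m];P=P[P[:,0]>.46];print(len(P))
for s in(P[P[:,1]<.3315],P[P[:,1]>=.3315]): print(len(s),s.min(0),s.max(0),np.median(s,0))
```

```text
2
1 [0.46031075 0.28265181 0.14560286] [0.46031075 0.28265181 0.14560286] [0.46031075 0.28265181 0.14560286]
1 [0.46048404 0.37476112 0.14288283] [0.46048404 0.37476112 0.14288283] [0.46048404 0.37476112 0.14288283]
```

>>> step_arm(moves=[[0,0,0,0,0,1.5,1],[0,0,0,0,0,2.5,1],[0,0,0,0.1,0,2.5,1],[0,0,0,0,0,2,1],[0,0,0,0,0,1.4,1],[0,0,0,0,0,0,1],[0,0,0,0,0,0,1]])

```text
time: 7.2
eef_pos: [0.5272, 0.3313, 0.0193]
eef_rot: [0.002, 0.966, -0.0, 0.259]
wrist_force: [0.4, 0.2, 0.8]
opening: 0.0854
```

>>> step_arm(grip_force=60, moves=[[0,0,0,0,0,0,0.6],[0,0,0,0,0,0,0.45],[0,0,0,0,0,0,0.35],[0,0,0,0,0,0,0.3],[0,0,0,0,0,0,0.2],[0,0,0,0,0,0,0.1],[0,0,0,0,0,0,0],[0,0,0,0,0,0,0],[0,0,0,0,0,0,0],[0,0,0,0,0,0,0]])

```text
time: 8.45
eef_pos: [0.5268, 0.331, 0.0185]
eef_rot: [0.001, 0.966, -0.0, 0.259]
wrist_force: [-1.8, 0.9, 2.6]
opening: 0.0173
```

>>> step_arm(grip_force=110, moves=[[0,0,0,0,0,0,0],[0,0,0,0,0,0,0],[0,0,0,0,0,0,0]])

```text
time: 8.82
eef_pos: [0.5269, 0.331, 0.0185]
eef_rot: [0.002, 0.966, -0.0, 0.259]
wrist_force: [-2.1, 0.3, 2.3]
opening: 0.0147
```

Run:
```python
from h import *
s=manip.read_state();print(s['eef_pos'],s['eef_rot'],s['wrist_force'],s['opening'])
a,_=grab('side','side2');b,_=grab('top','top2')
cv2.imwrite('pics/c2.png',np.hstack([cv2.resize(a[200:340,180:400,::-1],(396,252)),cv2.resize(b[140:280,140:360,::-1],(396,252))]))
```

```text
[0.52685394 0.33103371 0.01853228] [ 1.51283876e-03  9.65916676e-01 -3.26999014e-04  2.58848564e-01] [-2.12539507  0.27595071  2.29734962] 0.014729402368609142
```

View pics/c2.png

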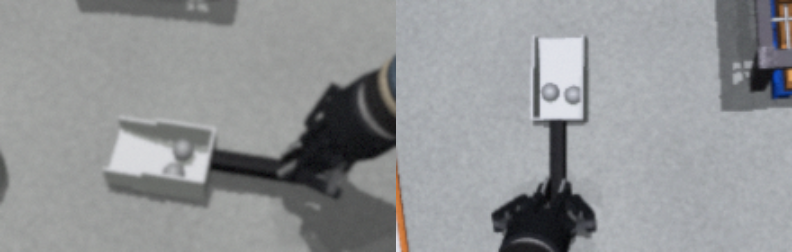

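Gripped around mid-handle, and the balls are still in the pan. Lifting straight up.

>>> step_arm(moves=[[0,0,0,-0.15,0,-0.26,0],[0,0,0,-0.25,0,-0.43,0],[0,0,0,-0.4,0,-0.7,0],[0,0,0,-0.5,0,-0.87,0],[0,0,0,-0.5,0,-0.87,0],[0,0,0,-0.4,0,-0.7,0],[0,0,0,-0.25,0,-0.43,0],[0,0,0,0,0,0,0],[0,0,0,0,0,0,0]])

```text
time: 10.05
eef_pos: [0.5263, 0.3307, 0.067]
eef_rot: [0.001, 0.966, -0.001, 0.258]
wrist_force: [-0.0, 0.0, -3.4]
opening: 0.0146
```

```bash
cat >> h.py <<'E'
def scoop(tag):
    s=manip.read_state();T=R.from_quat(s['eef_rot']).as_matrix();g=s['eef_pos']-.019*T[:,2]
    print('t',s['time'],'grasp pt',g.round(4),'toolz',T[:,2].round(3),'F',s['wrist_force'].round(1),'op',round(s['opening'],4))
    a,da=grab('side','s'+tag);b,db=grab('top','t'+tag)
    q=proj('side',g)[0].astype(int);p=proj('top',g)[0].astype(int);o=[]
    for im,c in((a,q),(b,p)):
        x=np.clip(c[0]-140,0,640-240);y=np.clip(c[1]-110,0,400-180);o.append(cv2.resize(im[y:y+180,x:x+240,::-1],(400,300)))
    cv2.imwrite(f'pics/{tag}.png',np.hstack(o)); return pts('side',da),pts('top',db),a,b,g
E
python3 - <<'E'
from h import *
S,Tp,a,b,g=scoop('lift')
for W,im in((Tp,b),(S,a)):
    hsv=cv2.cvtColor(im,cv2.COLOR_RGB2HSV)
    m=(W[...,0]>g[0]+.07)&(W[...,0]<g[0]+.21)&(abs(W[...,1]-g[1])<.045)&(W[...,2]>.015)&(W[...,2]<g[2]+.03)
    P=W[m];print(P.min(0),P.max(0))
    for x in np.arange(.08,.2,.01):
        k=P[(abs(P[:,0]-g[0]-x)<.004)&(abs(P[:,1]-g[1])<.028)]
        k2=P[(abs(P[:,0]-g[0]-x)<.004)]
        if len(k): print(round(x,3),np.nanpercentile(k[:,2],[5,50]).round(4),np.nanmax(k2[:,2]).round(4))
E
```

```text
t 10.05 grasp pt [0.5169 0.3308 0.0835] toolz [ 0.499 -0.002 -0.867] F [-0.   0.  -3.4] op 0.0146
[0.58804325 0.29516658 0.02317199] [0.71038495 0.367626   0.08532121]
0.08 [0.0546 0.0785] 0.0837
0.09 [0.0322 0.0348] 0.084
0.1 [0.0314 0.0346] 0.0794
0.11 [0.0307 0.0333] 0.0781
0.12 [0.0282 0.0314] 0.0756
0.13 [0.0274 0.0296] 0.0744
0.14 [0.0279 0.0482] 0.0756
0.15 [0.028  0.0484] 0.0732
0.16 [0.027  0.0304] 0.0648
0.17 [0.0279 0.0314] 0.0614
0.18 [0.0291 0.0329] 0.0621
0.19 [0.0324 0.0341] 0.0612
[0.58701541 0.29525439 0.02505046] [0.71058274 0.36801695 0.08407556]
0.08 [0.0549 0.0792] 0.0837
0.09 [0.0344 0.0361] 0.0829
0.1 [0.0327 0.0348] 0.0808
0.11 [0.0316 0.0335] 0.0793
0.12 [0.03   0.0324] 0.0786
0.13 [0.0291 0.0314] 0.0776
0.14 [0.0286 0.0503] 0.0763
0.15 [0.0287 0.0502] 0.0734
0.16 [0.029  0.0315] 0.0642
0.17 [0.0301 0.032 ] 0.0639
0.18 [0.0308 0.0334] 0.0614
0.19 [0.0327 0.035 ] 0.0608
```

View pics/lift.png

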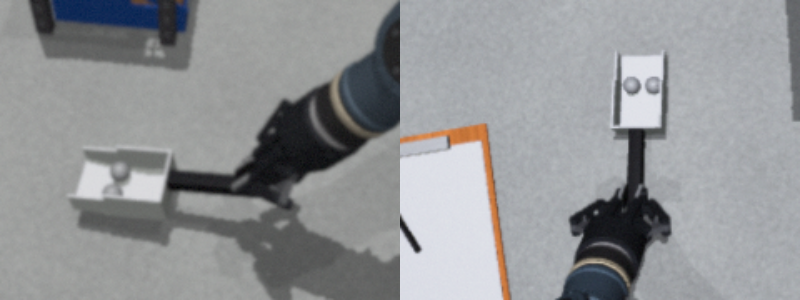

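Force shows 3.4 N of load. The scoop sagged about 7.5° nose-down in the grip, and the balls are resting against the ramp. I'll raise the grip force and turn the tool back to level the scoop.

>>> step_arm(grip_force=120, moves=[[0,-1,0,0,0,0,0],[0,-2,0,0,0,0,0],[0,-2.5,0,0,0,0,0],[0,-2,0,0,0,0,0],[0,-1,0,0,0,0,0],[0,0,0,-0.3,0,-0.4,0],[0,0,0,-0.6,0,-0.8,0],[0,0,0,-0.9,0,-1.2,0],[0,0,0,-0.6,0,-0.8,0],[0,0,0,-0.3,0,-0.4,0],[0,0,0,0,0,0,0],[0,0,0,0,0,0,0]])

```text
time: 11.65
eef_pos: [0.525, 0.3306, 0.1117]
eef_rot: [0.001, 0.944, -0.001, 0.329]
wrist_force: [0.2, 0.1, -3.4]
opening: 0.0142
```

```bash
cat >> h.py <<'E'
def tilt(W,g,ax=(1,0)):
    # slope of side-wall tops and floor in direction ax
    ax=np.array(ax)/np.hypot(*ax);n=np.array([-ax[1],ax[0]])
    D=W-g;x=D[...,:2]@ax;y=D[...,:2]@n
    m=(x>.05)&(x<.22)&(abs(y)<.045)&(W[...,2]>.012)&(abs(D[...,2])<.18)
    X,Y,Z=x[m],y[m],W[...,2][m]
    xs=[];zs=[];zt=[];xt=[]
    for c in np.arange(.088,.146,.004):
        k=(abs(X-c)<.003)
        f=k&(abs(Y)<.028)
        if f.sum()>4: xs.append(c);zs.append(np.percentile(Z[f],20))
        if k.sum()>4: xt.append(c);zt.append(Z[k].max())
    ps=np.polyfit(xs,zs,1);pt=np.polyfit(xt,zt,1)
    print('nose-up deg floor',np.degrees(np.arctan(ps[0])).round(1),'sides',np.degrees(np.arctan(pt[0])).round(1),'xmax',X.max().round(4),'ymid',((Y.max()+Y.min())/2).round(4))
E
python3 - <<'E'
from h import *
S,Tp,a,b,g=scoop('lvl')
tilt(S,g);tilt(Tp,g);print(manip.read_state()['qpos'])
E
```

```text
t 11.65 grasp pt [0.5132 0.3307 0.1266] toolz [ 0.622 -0.003 -0.783] F [ 0.2  0.1 -3.4] op 0.0142
nose-up deg floor 6.0 sides -0.1 xmax 0.1961 ymid 0.0007
nose-up deg floor 7.1 sides 0.6 xmax 0.1957 ymid 0.0014
[ 0.66865868 -0.25898805 -0.54930165  0.72546606 -0.39778252  0.55673791]
```

View pics/lvl.png

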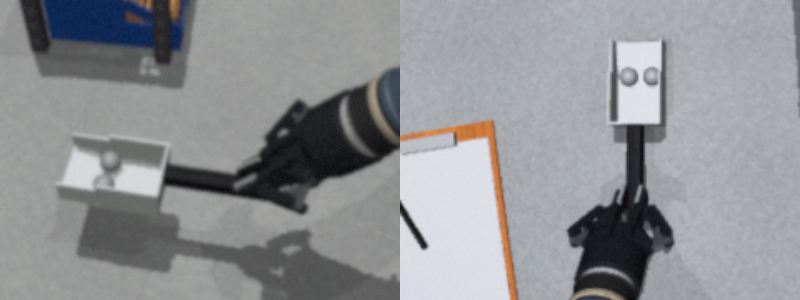

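Level now to within 1°, with the balls at the ramp's foot. Next is the retreat and sideways carry, keeping the lip ahead of the rack.

>>> step_arm(moves=[[0,0,0,0.4,-0.6,-0.4,0],[0,0,0,0.8,-1.3,-0.9,0],[0,0,0,1.1,-1.9,-1.3,0],[0,0,0,1.2,-1.9,-1.3,0],[0,0,0,1.2,-1.9,-1.3,0],[0,0,0,1.2,-1.9,-1.3,0],[0,0,0,0.9,-1.9,-1.1,0],[0,0,0,0.5,-1.9,-0.6,0],[0,0,0,0.3,-1.9,-0.4,0],[0,0,0,0,-1.9,0,0],[0,0,0,0,-1.9,0,0],[0,0,0,0,-1.9,0,0]])

```text
time: 13.25
eef_pos: [0.4233, 0.1306, 0.1326]
eef_rot: [0.003, 0.947, -0.006, 0.322]
wrist_force: [-0.1, 0.7, -3.3]
opening: 0.0142
```

Run:
```python
from h import *
S,Tp,a,b,g=scoop('mid1')
tilt(S,g);tilt(Tp,g);print(manip.read_state()['qpos'])
```

```text
t 13.25 grasp pt [0.4117 0.1308 0.1476] toolz [ 0.61  -0.013 -0.792] F [-0.1  0.7 -3.3] op 0.0142
nose-up deg floor 22.3 sides -0.9 xmax 0.1953 ymid -0.0004
nose-up deg floor 16.5 sides 0.4 xmax 0.196 ymid -0.0017
[ 0.29419855 -0.99020861 -0.9168869   1.01021017 -0.1922545   0.24063859]
```

View pics/mid1.png

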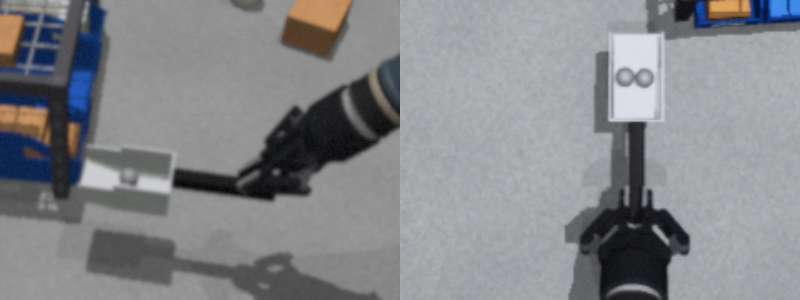

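The carry is fine and the balls are still together at the ramp, but joint 2 has reached -0.99, its range limit: leaning this far, the radius is too small. I'll fit the arm's geometry from the readings so far to find a reachable route.

```bash
cat > kin.py <<'E'
import numpy as np
from scipy.spatial.transform import Rotation as R
from scipy.optimize import least_squares
D=[([-1.41378965,.0486818611,.0977316472,1.62199057,0,1.44300918],[.14740311,-.50324219,.20232012],[.989878111,.141916084,-1.3e-5,-.00107]),
([.67507585,-.24734844,-.47972273,.91496455,-.31943299,.61021725],[.47938237,.33141033,.1058693],[.00210827558,.965801871,-.000125651581,.25927261]),
([.66865868,-.25898805,-.54930165,.72546606,-.39778252,.55673791],[.525,.3306,.1117],[.001,.944,-.001,.329]),
([.29419855,-.99020861,-.9168869,1.01021017,-.1922545,.24063859],[.4233,.1306,.1326],[.003,.947,-.006,.322])]
D=[(q,p,r) for q,p,r in D]
ry=lambda t:np.array([[np.cos(t),0,np.sin(t)],[0,1,0],[-np.sin(t),0,np.cos(t)]])
rz=lambda t:np.array([[np.cos(t),-np.sin(t),0],[np.sin(t),np.cos(t),0],[0,0,1]])
rx=lambda t:np.array([[1,0,0],[0,np.cos(t),-np.sin(t)],[0,np.sin(t),np.cos(t)]])
# tool axis initial horizontal x at pitch 0; then q5 about local z, q6 about local x
def fk(q,P):
    h,a1,b1,a2,b2,Lt,L4=P
    A=rz(q[0]);p=np.array([0,0,h]);B=A@ry(q[1]);p=A@np.array([0,0,h])+B@np.array([a1,0,b1])
    B=B@ry(-q[2]);p=p+B@np.array([a2,0,b2]);B=B@ry(q[3]);p=p+B@np.array([L4,0,0]);B=B@rz(q[4]);p=p+B@np.array([Lt,0,0])
    B=B@rx(q[5]); return p,B
E
python3 - <<'E'
from kin import *
for q,p,r in D:
    _,B=fk(q,[0]*7);T=R.from_quat(np.array(r)/1).as_matrix();print(B[:,0].round(3),T[:,2].round(3),(B.T@T).round(2).tolist())
f=lambda P:np.concatenate([fk(q,P)[0]-p for q,p,_ in D])
for P0 in ([.3,0,.25,.25,0,.2,.0],[.2,0.05,.3,.3,.05,.2,.05]):
    s=least_squares(f,P0);print(s.x.round(4),np.abs(s.fun).max())
E
```

```text
[-0.     0.002 -1.   ] [-0.     0.002 -1.   ] [[-0.0, -0.0, 1.0], [0.0, 1.0, 0.0], [-1.0, 0.0, -0.0]]
[ 0.501 -0.001 -0.866] [ 0.501 -0.001 -0.866] [[0.0, -0.0, 1.0], [-0.0, 1.0, 0.0], [-1.0, -0.0, 0.0]]
[ 0.621 -0.003 -0.784] [ 0.622 -0.003 -0.783] [[0.0, -0.0, 1.0], [-0.0, 1.0, 0.0], [-1.0, -0.0, 0.0]]
[ 0.612 -0.014 -0.791] [ 0.61  -0.013 -0.793] [[-0.0, -0.0, 1.0], [-0.0, 1.0, 0.0], [-1.0, -0.0, -0.0]]
[ 0.2929  0.008   0.4147  0.4924 -0.0332  0.1335  0.3617] 0.06601264366321538
[ 0.2929  0.008   0.4147  0.4924 -0.0332  0.1335  0.3617] 0.06601264339934779
```

Run:
```python
from kin import *
# add current state too
def rows(q,v):
    A=rz(q[0]);c=[A[:,2],A[:,0]]
    B1=A@ry(q[1]);c+=[B1[:,0],B1[:,2]]
    B2={0:A@ry(q[1]-q[2]),1:A@ry(-q[2]),2:A@ry(q[2]),3:A@ry(q[1]+q[2])}[v];c+=[B2[:,0],B2[:,2]]
    B3=A@ry(q[1]-q[2]+q[3]);c+=[B3[:,0],B3[:,2]];B4=B3@rz(q[4]);c+=[B4[:,0]]
    return np.array(c).T
for v in range(4):
  for cols in ([0,2,3,4,5,8],[0,1,2,3,4,5,8],list(range(9))):
    M=np.vstack([rows(q,v)[:,cols] for q,p,_ in D]);b=np.concatenate([p for _,p,_ in D])
    x=np.linalg.lstsq(M,b,rcond=None)[0];print(v,cols,x.round(4),np.abs(M@x-b).max().round(4))
```

```text
0 [0, 2, 3, 4, 5, 8] [-0.0724 -0.0077  0.2303  0.5325  0.235   0.1928] 0.0656
0 [0, 1, 2, 3, 4, 5, 8] [-0.1331  0.2478 -0.0259  0.1808  0.3024  0.2736  0.1357] 0.0662
0 [0, 1, 2, 3, 4, 5, 6, 7, 8] [ 0.1914 -0.0284 -0.0337  0.3853  0.5107  0.0416  0.3088  0.0563  0.1332] 0.0661
1 [0, 2, 3, 4, 5, 8] [0.1514 0.2519 0.0466 0.2825 0.1208 0.1364] 0.0656
1 [0, 1, 2, 3, 4, 5, 8] [ 0.153  -0.0436  0.2723  0.0378  0.3035  0.1316  0.1373] 0.0662
1 [0, 1, 2, 3, 4, 5, 6, 7, 8] [ 0.6529  0.1731  0.1615  0.0748  0.2774 -0.117   0.295  -0.1046  0.1332] 0.0661
2 [0, 2, 3, 4, 5, 8] [ 0.1866  0.5742  0.3919 -0.1633 -0.3866  0.2128] 0.2338
2 [0, 1, 2, 3, 4, 5, 8] [ 0.1581  0.5353  0.3768  0.261  -0.3965 -0.1034  0.1346] 0.0662
2 [0, 1, 2, 3, 4, 5, 6, 7, 8] [ 0.2034  0.4729  0.4361  0.2145 -0.5287  0.0537  0.1656  0.1227  0.1332] 0.0661
3 [0, 2, 3, 4, 5, 8] [-0.0962  1.0652  0.4004 -0.5407  0.1741  0.2946] 0.0808
3 [0, 1, 2, 3, 4, 5, 8] [-0.1743  0.4887  0.3055  0.6643 -0.2826 -0.1811  0.1339] 0.0661
3 [0, 1, 2, 3, 4, 5, 6, 7, 8] [-0.1323  0.4534  0.3539  0.6324 -0.2874 -0.1402  0.0499 -0.0124  0.1332] 0.0661
```

Run:
```python
from kin import *
from workcell import manip
s=manip.read_state();D.append((s['qpos'],s['eef_pos'],s['eef_rot']));print(s['qpos'],s['eef_pos'])
def rows(q):
    A=rz(q[0]);B1=A@ry(q[1]);B2=A@ry(q[1]-q[2]);B3=A@ry(q[1]-q[2]+q[3]);B4=B3@rz(q[4])
    return np.array([A[:,2],A[:,1],B1[:,0],B1[:,2],B2[:,0],B2[:,2],B3[:,0],B3[:,2],B4[:,0]]).T
for cols in ([0,1,3,4,8],[0,1,3,4,6,8],[0,1,3,4,5,8],[0,1,2,3,4,5,8],list(range(9))):
    M=np.vstack([rows(q)[:,cols] for q,p,_ in D]);b=np.concatenate([p for _,p,_ in D])
    x=np.linalg.lstsq(M,b,rcond=None)[0];print(cols,x.round(4),np.abs(M@x-b).max().round(4),np.linalg.cond(M).round(0))
```

```text
[ 0.29419855 -0.99020861 -0.9168869   1.01021017 -0.1922545   0.24063859] [0.42401157 0.12985509 0.13361974]
[0, 1, 3, 4, 8] [0.223  0.0835 0.3743 0.5167 0.4189] 0.0188 10.0
[0, 1, 3, 4, 6, 8] [0.2512 0.0666 0.3997 0.5037 0.1321 0.3409] 0.0023 23.0
[0, 1, 3, 4, 5, 8] [0.147  0.0782 0.3509 0.5113 0.075  0.3945] 0.0116 23.0
[0, 1, 2, 3, 4, 5, 8] [ 0.14    0.0776 -0.0088  0.3491  0.5183  0.0852  0.3915] 0.0106 24.0
[0, 1, 2, 3, 4, 5, 6, 7, 8] [ 2.259e-01  6.710e-02 -2.000e-04  3.899e-01  5.039e-01  2.160e-02
  1.158e-01  1.000e-04  3.435e-01] 0.0006 205.0
```

```bash
cat >> kin.py <<'E'
PR=np.array([2.259e-01,6.710e-02,-2.000e-04,3.899e-01,5.039e-01,2.160e-02,1.158e-01,1.000e-04,3.435e-01])
def FK(q):
    A=rz(q[0]);B1=A@ry(q[1]);B2=A@ry(q[1]-q[2]);B3=A@ry(q[1]-q[2]+q[3]);B4=B3@rz(q[4])
    p=np.array([A[:,2],A[:,1],B1[:,0],B1[:,2],B2[:,0],B2[:,2],B3[:,0],B3[:,2],B4[:,0]]).T@PR
    return p,B4@rx(q[5])@np.array([[0,0,1],[0,1,0],[-1,0,0]])
LO=np.array([-2.91,-.99,-1.21,-2.12,-1.49,-3.14]);HI=np.array([2.91,1.94,1.42,2.29,1.47,3.14])
def IK(g,lean,yaw,q0=(.3,-.9,-.9,1,-.2,.2)):
    # g grasp pt, lean of tool (deg, back) , yaw deg
    T=rz(np.radians(yaw))@ry(np.radians(180-lean));p=np.array(g)+.019*T[:,2]
    def f(q):
        a,B=FK(q);return np.concatenate([(a-p)*10,R.from_matrix(B.T@T).as_rotvec()])
    s=least_squares(f,q0,bounds=(LO-.6,HI+.6));q=s.x
    m=np.minimum(q-LO,HI-q); return q,m.min(),np.abs(s.fun).max(),p,T
E
python3 - <<'E'
from kin import *
for lean in (38,30,20):
  for x in(.40,.43,.46):
    for z in(.06,.145,.25):
      o=[]
      for y in(.13,0,-.1565):
        q,m,e,_,_=IK((x,y,z),lean,0);o.append((round(m,2),round(q[1],2),e<1e-3))
      print(lean,x,z,o)
# pour
rk=lambda x,z:np.array([.6487,-.143,0])+rz(np.radians(3.1))@np.array([x,0,0])+np.array([0,0,z])
for th in range(0,50,5):
    t=np.radians(th);lx,lz=.03+.015*th/45,.12-.04*th/45
    gx=lx-(.195*np.cos(t)-.022*np.sin(t));gz=lz+.195*np.sin(t)+.022*np.cos(t)
    q,m,e,_,_=IK(rk(gx,gz),38-th,3.1);print(th,rk(gx,gz).round(3),round(m,3),e<1e-3,q.round(2))
E
```

```text
38 0.4 0.06 [(np.float64(-0.09), np.float64(-1.08), np.True_), (np.float64(-0.33), np.float64(-1.32), np.True_), (np.float64(0.09), np.float64(-0.9), np.True_)]
38 0.4 0.145 [(np.float64(-0.06), np.float64(-1.05), np.True_), (np.float64(-0.23), np.float64(-1.22), np.True_), (np.float64(0.08), np.float64(-0.91), np.True_)]
38 0.4 0.25 [(np.float64(0.02), np.float64(-0.97), np.True_), (np.float64(-0.1), np.float64(-1.09), np.True_), (np.float64(0.14), np.float64(-0.85), np.True_)]
38 0.43 0.06 [(np.float64(0.04), np.float64(-0.95), np.True_), (np.float64(-0.14), np.float64(-1.13), np.True_), (np.float64(0.18), np.float64(-0.81), np.True_)]
38 0.43 0.145 [(np.float64(0.04), np.float64(-0.95), np.True_), (np.float64(-0.1), np.float64(-1.09), np.True_), (np.float64(0.16), np.float64(-0.83), np.True_)]
38 0.43 0.25 [(np.float64(0.1), np.float64(-0.89), np.True_), (np.float64(-0.01), np.float64(-1.0), np.True_), (np.float64(0.2), np.float64(-0.79), np.True_)]
38 0.46 0.06 [(np.float64(0.17), np.float64(-0.82), np.True_), (np.float64(0.02), np.float64(-0.97), np.True_), (np.float64(0.25), np
[... 3282 characters left out ...]
 -0.66 -0.77  0.95  0.45 -0.66]
5 [ 0.488 -0.152  0.154] 0.422 True [-0.67 -0.57 -0.66  1.03  0.37 -0.64]
10 [ 0.494 -0.151  0.167] 0.518 True [-0.62 -0.47 -0.54  1.11  0.3  -0.61]
15 [ 0.501 -0.151  0.178] 0.62 True [-0.56 -0.37 -0.42  1.19  0.23 -0.58]
20 [ 0.51  -0.151  0.19 ] 0.727 True [-0.52 -0.26 -0.29  1.28  0.17 -0.55]
25 [ 0.52 -0.15  0.2 ] 0.839 True [-0.47 -0.15 -0.16  1.37  0.11 -0.52]
30 [ 0.531 -0.149  0.21 ] 0.825 True [-0.44 -0.03 -0.02  1.47  0.07 -0.49]
35 [ 0.543 -0.149  0.219] 0.721 True [-0.4   0.09  0.14  1.57  0.02 -0.45]
40 [ 0.557 -0.148  0.227] 0.61 True [-0.37  0.22  0.3   1.68 -0.01 -0.42]
45 [ 0.571 -0.147  0.233] 0.489 True [-0.34  0.37  0.48  1.8  -0.05 -0.39]
```

The fitted model matches the readings to 0.6 mm. The pour arc is well inside the joint ranges, but crossing low near y=0 is not. So I'll cross high at grip z≈0.36, clear of the shelf and its stock, and come down in front of the bin. Checking those waypoints now.

```bash
cat >> kin.py <<'E'
def delta(s,g,lean,yaw):
    T0=R.from_quat(s['eef_rot']).as_matrix();_,m,e,p,T=IK(g,lean,yaw,s['qpos'])
    print('margin',m.round(3),e<1e-3,'shift cm',(100*T0.T@(p-s['eef_pos'])).round(2),'turn deg',np.degrees(R.from_matrix(T0.T@T).as_rotvec()).round(2))
E
python3 - <<'E'
from kin import *
from workcell import manip
s=manip.read_state()
for w,l,y in (((.413,.1305,.148),38,0),((.43,.1305,.25),38,0),((.45,.1305,.36),38,0),((.45,.06,.36),38,0),((.45,0,.36),38,0),((.45,-.05,.36),38,1),((.45,-.1,.36),38,2),((.43,-.155,.36),38,3.1),((.41,-.155,.3),38,3.1),((.41,-.155,.2),38,3.1),((.41,-.155,.142),38,3.1)):
    q,m,e,_,_=IK(w,l,y);print(w,m.round(3),e<1e-3,q.round(2))
delta(s,(.45,.1305,.36),38.4,-.4)
E
```

```text
(0.413, 0.1305, 0.148) -0.016 True [ 0.28 -1.01 -0.93  1.01 -0.17  0.22]
(0.43, 0.1305, 0.25) 0.103 True [ 0.26 -0.89 -0.68  1.13 -0.16  0.21]
(0.45, 0.1305, 0.36) 0.254 True [ 0.24 -0.74 -0.39  1.27 -0.15  0.19]
(0.45, 0.06, 0.36) 0.185 True [-0.03 -0.8  -0.42  1.3   0.02 -0.02]
(0.45, 0, 0.36) 0.172 True [-0.27 -0.82 -0.42  1.32  0.17 -0.22]
(0.45, -0.05, 0.36) 0.2 True [-0.48 -0.79 -0.4   1.36  0.3  -0.4 ]
(0.45, -0.1, 0.36) 0.261 True [-0.65 -0.73 -0.37  1.39  0.4  -0.57]
(0.43, -0.155, 0.36) 0.322 True [-0.86 -0.67 -0.33  1.47  0.51 -0.8 ]
(0.41, -0.155, 0.3) 0.233 True [-0.92 -0.76 -0.49  1.42  0.53 -0.86]
(0.41, -0.155, 0.2) 0.165 True [-0.92 -0.82 -0.73  1.26  0.53 -0.86]
(0.41, -0.155, 0.142) 0.147 True [-0.92 -0.84 -0.85  1.15  0.53 -0.86]
margin 0.249 True shift cm [-15.93  -0.07 -14.41] turn deg [-0.57 -0.67  0.04]
```

>>> step_arm(moves=[[0,0,0,-0.5,0,-0.45,0],[-0.3,-0.4,0,-1,0,-0.9,0],[-0.3,-0.4,0,-1.5,0,-1.35,0],[0,0,0,-1.6,0,-1.45,0],[0,0,0,-1.6,0,-1.45,0],[0,0,0,-1.6,0,-1.45,0],[0,0,0,-1.6,0,-1.45,0],[0,0,0,-1.6,0,-1.45,0],[0,0,0,-1.6,0,-1.45,0],[0,0,0,-1.5,0,-1.35,0],[0,0,0,-1.2,0,-1.1,0],[0,0,0,-0.6,0,-0.6,0]])

```text
time: 14.85
eef_pos: [0.4591, 0.1321, 0.3489]
eef_rot: [0.001, 0.943, 0.001, 0.332]
wrist_force: [-0.1, 0.5, -3.4]
opening: 0.0148
```

Run:
```python
from h import *
import kin
S,Tp,a,b,g=scoop('high')
tilt(S,g);tilt(Tp,g);s=manip.read_state();print(s['qpos'].round(3))
kin.delta(s,(.45,-.155,.36),38.4,-.4)
```

```text
t 14.85 grasp pt [0.4472 0.1321 0.3637] toolz [ 0.626  0.    -0.78 ] F [-0.1  0.5 -3.4] op 0.0148
nose-up deg floor 22.2 sides 3.0 xmax 0.1955 ymid 0.0026
nose-up deg floor 13.9 sides 2.0 xmax 0.197 ymid 0.0019
[ 0.252 -0.75  -0.392  1.268 -0.156  0.2  ]
margin 0.32 True shift cm [ -0.08 -28.71   0.42] turn deg [0.26 0.31 0.18]
```

View pics/high.png

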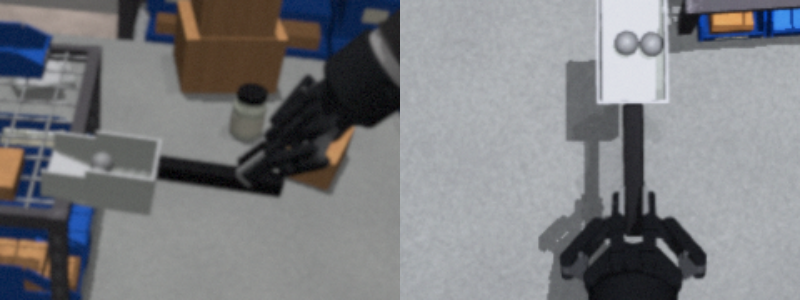

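The scoop is level to about 2° nose-up at z 0.364, well above the shelf, with both balls in the pan. Crossing now.

>>> step_arm(moves=[[0,0,0,0,-0.6,0,0],[0,0,0,0,-1.2,0,0],[0,0,0,0,-1.8,0,0],[0,0,0,0,-2.1,0,0],[0,0,0,0,-2.1,0,0],[0,0,0,0,-2.1,0,0],[0,0,0,0,-2.1,0,0],[0,0,0,0,-2.2,0,0],[0,0,0,0,-2.2,0,0],[0,0,0,0,-2.2,0,0],[0,0,0,0,-2.2,0,0],[0,0,0,0,-2.2,0,0]])

```text
time: 16.45
eef_pos: [0.4573, -0.0999, 0.3446]
eef_rot: [0.002, 0.944, -0.001, 0.329]
wrist_force: [0.3, 1.3, -1.5]
opening: 0.0137
```

>>> step_arm(moves=[[0,0,0,0,-2.1,0,0],[0,0,0,0,-1.8,0,0],[0,0,0,0,-1.2,0,0],[0,0,0,0,-0.6,0,0],[-0.9,0,-1.1,0,0,0,0],[-0.9,0,-1.1,0,0,0,0],[0,0,0,0,0,0,0]])

```text
time: 17.32
eef_pos: [0.458, -0.1554, 0.3458]
eef_rot: [-0.022, 0.944, 0.009, 0.33]
wrist_force: [0.5, 0.6, -2.3]
opening: 0.0143
```

Run:
```python
from h import *
import kin
S,Tp,a,b,g=scoop('x')
ax=(np.cos(.054),np.sin(.054));tilt(S,g,ax);tilt(Tp,g,ax);s=manip.read_state();print(s['qpos'].round(3))
rk=lambda x,y,z:np.array([.6487,-.143,0])+kin.rz(np.radians(3.1))@np.array([x,y,0])+np.array([0,0,z])
print(rk(-.235,0,0))
kin.delta(s,rk(-.235,0,.36),38.4,2.7)
kin.delta(s,rk(-.235,0,.145),38.4,2.7)
# rack remeasure from this top view
m=(Tp[...,2]>.19)&(Tp[...,2]<.25);m[:,:325]=0;m[:,560:]=0;m[:60]=0;m[140:]=0
```

```text
t 17.325 grasp pt [ 0.4462 -0.156   0.3606] toolz [ 0.622  0.031 -0.782] F [ 0.5  0.6 -2.3] op 0.0143
nose-up deg floor 3.9 sides 0.7 xmax 0.2199 ymid 0.0
nose-up deg floor 17.8 sides 0.9 xmax 0.2199 ymid 0.0001
[-0.825 -0.649 -0.325  1.423  0.498 -0.749]
[ 0.41404388 -0.15570852  0.        ]
margin 0.288 True shift cm [ 2.56  0.17 -1.94] turn deg [ 0.08  0.14 -0.04]
margin 0.147 True shift cm [15.96  0.13 14.87] turn deg [ 0.08  0.14 -0.04]
```

View pics/x.png

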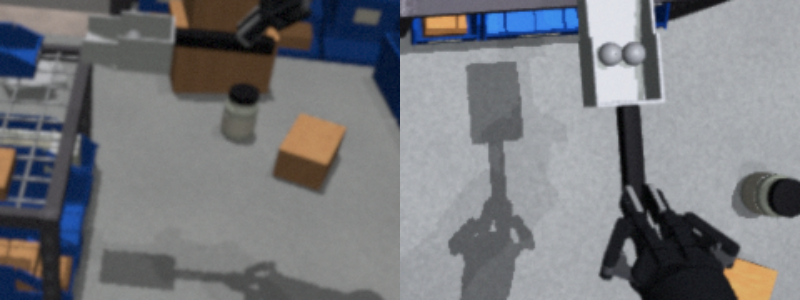

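>>> step_arm(moves=[[0,0,0,0.3,0,-0.2,0],[0,0,0,0.7,0.1,-0.5,0],[0,0,0,0.8,0.1,-0.6,0],[0,0,0,0.5,0,-0.4,0],[0,0,0,0.5,0,-0.1,0],[0,0,0,0.4,0,0.5,0],[0,0,0,0.8,0,1,0],[0,0,0,1,0,1.3,0],[0,0,0,1.2,0,1.5,0],[0,0,0,1.2,0,1.5,0],[0,0,0,1.2,0,1.5,0],[0,0,0,1.2,0,1.5,0]])

```text
time: 18.92
eef_pos: [0.4247, -0.1543, 0.2278]
eef_rot: [-0.022, 0.944, 0.009, 0.329]
wrist_force: [-0.4, 0.1, -2.8]
opening: 0.0143
```

>>> step_arm(moves=[[0,0,0,1.2,0,1.5,0],[0,0,0,1.2,0,1.5,0],[0,0,0,1.2,0,1.5,0],[0,0,0,1,0,1.3,0],[0,0,0,0.8,0,1,0],[0,0,0,0.4,0,0.5,0],[0,0,0,0,0,0,0],[0,0,0,0,0,0,0]])

```text
time: 19.92
eef_pos: [0.4254, -0.1551, 0.1378]
eef_rot: [-0.022, 0.943, 0.008, 0.331]
wrist_force: [0.7, -0.4, -2.1]
opening: 0.0143
```

Run:
```python
from h import *
import kin
S,Tp,a,b,g=scoop('front')
ax=(np.cos(.054),np.sin(.054));tilt(Tp,g,ax);tilt(S,g,ax);s=manip.read_state();print(s['qpos'].round(3))
rk=lambda x,y,z:np.array([.6487,-.143,0])+kin.rz(np.radians(3.1))@np.array([x,y,0])+np.array([0,0,z])
print('rack frame g',kin.rz(-np.radians(3.1))@(g-np.array([.6487,-.143,0])))
kin.delta(s,rk(-.165,0,.142),38.4,2.8)
```

```text
t 19.925 grasp pt [ 0.4136 -0.1556  0.1527] toolz [ 0.623  0.03  -0.781] F [ 0.7 -0.4 -2.1] op 0.0143
nose-up deg floor 7.8 sides 2.6 xmax 0.1963 ymid 0.0003
nose-up deg floor 29.0 sides 0.4 xmax 0.1947 ymid 0.0011
[-0.915 -0.848 -0.836  1.154  0.538 -0.843]
rack frame g [-2.35487608e-01  1.15202734e-04  1.52662528e-01]
margin 0.322 True shift cm [-4.84  0.04  5.24] turn deg [-0.05  0.21 -0.09]
```

View pics/front.png

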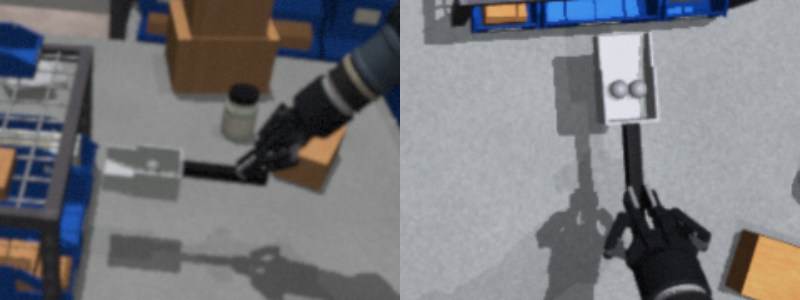

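It is lined up in front of the middle bin, level, at rack y≈0. Going in under the shelf, then computing the tipping arc.

>>> step_arm(moves=[[0,0,0,-0.3,0,0.3,0],[0,0,0,-0.6,0,0.6,0],[0,0,0,-0.8,0,0.9,0],[0,0,0,-0.9,0,1,0],[0,0,0,-0.8,0,0.9,0],[0,0,0,-0.7,0,0.8,0],[0,0,0,-0.5,0,0.5,0],[0,0,0,-0.2,0,0.2,0],[0,0,0,0,0,0,0],[0,0,0,0,0,0,0]])

```text
time: 21.28
eef_pos: [0.4947, -0.1515, 0.1261]
eef_rot: [-0.022, 0.944, 0.008, 0.33]
wrist_force: [-0.4, 0.7, -2.8]
opening: 0.0141
```

Run:
```python
from h import *
import kin
S,Tp,a,b,g=scoop('in')
s=manip.read_state();ax=(np.cos(.054),np.sin(.054));
print('rack frame g',kin.rz(-np.radians(3.1))@(g-np.array([.6487,-.143,0])))
T=R.from_quat(s['eef_rot']).as_matrix();l0=np.degrees(np.arcsin(np.hypot(T[0,2],T[1,2])));print('lean',l0)
p=s['eef_pos']
for th in np.cumsum([2,4,5,5,5,5,5,5,5,4]):
    t=np.radians(th);lx,lz=.032+.013*th/45,.12-.04*th/45
    gx=lx-(.195*np.cos(t)-.022*np.sin(t));gz=lz+.195*np.sin(t)+.022*np.cos(t)
    gw=np.array([.6487,-.143,0])+kin.rz(np.radians(3.1))@np.array([gx,0,0])+np.array([0,0,gz])
    T2=T@kin.ry(0) if 0 else R.from_rotvec(t*T[:,1]).as_matrix()@R.from_quat(s['eef_rot']).as_matrix()
    p2=gw+.019*T2[:,2]
    Tc=T if th==2 else Tprev
    print(th,'shift',(100*Tc.T@(p2-p)).round(2));p=p2;Tprev=T2
```

```text
t 21.275 grasp pt [ 0.4829 -0.1521  0.1409] toolz [ 0.622  0.03  -0.782] F [-0.4  0.7 -2.8] op 0.0141
rack frame g [-1.66034693e-01 -7.18206690e-05  1.40924359e-01]
lean 38.55424558657749
2 shift [-0.66  0.02 -0.2 ]
6 shift [-0.75  0.   -0.58]
11 shift [-0.98  0.01 -0.71]
16 shift [-1.02  0.01 -0.7 ]
21 shift [-1.06  0.01 -0.7 ]
26 shift [-1.1   0.01 -0.7 ]
31 shift [-1.14  0.01 -0.7 ]
36 shift [-1.18  0.01 -0.7 ]
41 shift [-1.22  0.01 -0.71]
45 shift [-1.    0.01 -0.59]
```

View pics/in.png

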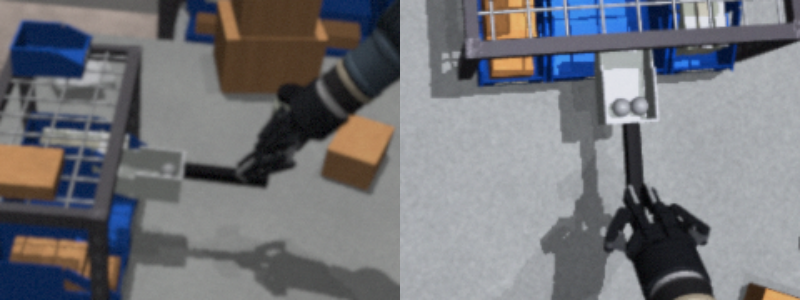

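The mouth is under the shelf and over the bin (parallax shifts it about 18 px to the right in the top view). Balls are at the back. Tipping in two stages.

>>> step_arm(moves=[[0,2,0,-0.65,0,-0.2,0],[0,4,0,-0.75,0,-0.6,0],[0,5,0,-1,0,-0.7,0],[0,5,0,-1,0,-0.7,0],[0,5,0,-1.05,0,-0.7,0],[0,5,0,-1.1,0,-0.7,0],[0,0,0,0,0,0,0]])

```text
time: 22.25
eef_pos: [0.5296, -0.1502, 0.1844]
eef_rot: [-0.024, 0.994, 0.003, 0.11]
wrist_force: [0.1, -0.0, -1.3]
opening: 0.0143
```

Run:
```python
from h import *
import kin
S,Tp,a,b,g=scoop('tip1')
print('rack frame g',kin.rz(-np.radians(3.1))@(g-np.array([.6487,-.143,0])))
Tr=(Tp-np.array([.6487,-.143,0]))@kin.rz(np.radians(3.1));x,y,z=Tr[...,0],Tr[...,1],Tr[...,2]
m=(abs(y)<.045)&(z>.05)&(x>g[0]-.6487+.07-.02)&(x<.1)
for c in np.arange(-.08,0.08,.01):
    k=m&(abs(x-c)<.004)
    if k.sum()>3: print(c.round(2),np.percentile(z[k],[10,50,100]).round(3))
```

```text
t 22.25 grasp pt [ 0.5254 -0.1504  0.2029] toolz [ 0.219  0.012 -0.976] F [ 0.1 -0.  -1.3] op 0.0143
rack frame g [-0.12349827 -0.00075635  0.20294158]
-0.07 [0.182 0.192 0.196]
-0.06 [0.143 0.154 0.192]
-0.05 [0.161 0.174 0.189]
-0.04 [0.134 0.171 0.186]
-0.03 [0.132 0.135 0.182]
-0.02 [0.128 0.132 0.179]
-0.01 [0.124 0.127 0.174]
-0.0 [0.122 0.169 0.224]
0.01 [0.119 0.221 0.227]
0.02 [0.22  0.222 0.226]
0.03 [0.217 0.218 0.222]
0.04 [0.117 0.121 0.223]
0.05 [0.115 0.119 0.221]
0.06 [0.139 0.216 0.222]
0.07 [0.218 0.219 0.221]
```

View pics/tip1.png

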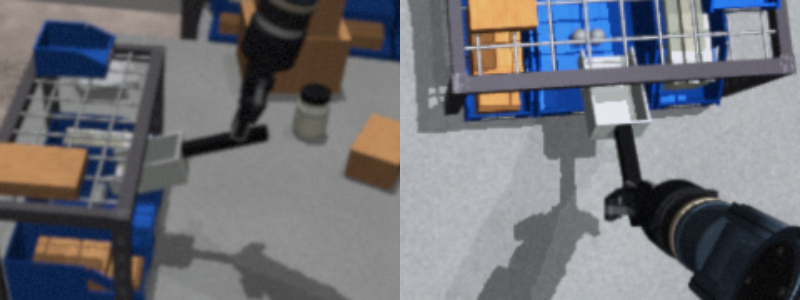

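Both balls already seem to be rolling out at about 25° of tip, visible at about (580,35) in the crop. I'll let them settle and look again before tipping further.

>>> step_arm(moves=[[0,0,0,0,0,0,0],[0,0,0,0,0,0,0],[0,0,0,0,0,0,0],[0,0,0,0,0,0,0],[0,0,0,0,0,0,0],[0,0,0,0,0,0,0]])

```text
time: 23.1
eef_pos: [0.5268, -0.1499, 0.1835]
eef_rot: [-0.023, 0.994, 0.003, 0.109]
wrist_force: [0.2, 0.1, -0.5]
opening: 0.0145
```

```bash
cat >> h.py <<'E'
def binview(tag):
    b,d=grab('top','t'+tag);W=pts('top',d);im=b[60:210,320:520,::-1]
    cv2.imwrite(f'pics/{tag}.png',cv2.resize(im,None,fx=4,fy=4,interpolation=cv2.INTER_CUBIC)[:600,:800])
    hsv=cv2.cvtColor(b,cv2.COLOR_RGB2HSV)
    c,s=np.cos(.0541),np.sin(.0541);X=W-np.array([.6487,-.143,0]);x=X[...,0]*c+X[...,1]*s;y=-X[...,0]*s+X[...,1]*c;z=W[...,2]
    m=(x>-.008)&(x<.18)&(abs(y)<.08)&(z>.012)&(z<.06)&(hsv[...,1]<110)
    n,l,st,ce=cv2.connectedComponentsWithStats(m.astype(np.uint8))
    for i in range(1,n):
        if st[i,4]>8: k=l==i;print('blob',ce[i].round(0),st[i,4],'rack xyz',np.median(x[k]).round(3),np.median(y[k]).round(3),np.percentile(z[k],95).round(3))
    return W
E
python3 - <<'E'
from h import *
binview('bin1');print(manip.read_state()['wrist_force'])
E
```

```text
blob [415. 117.] 62 rack xyz 0.169 0.008 0.029
blob [425. 117.] 74 rack xyz 0.169 -0.018 0.029
[ 0.32254601  0.35382831 -1.86516075]
```

View pics/bin1.png

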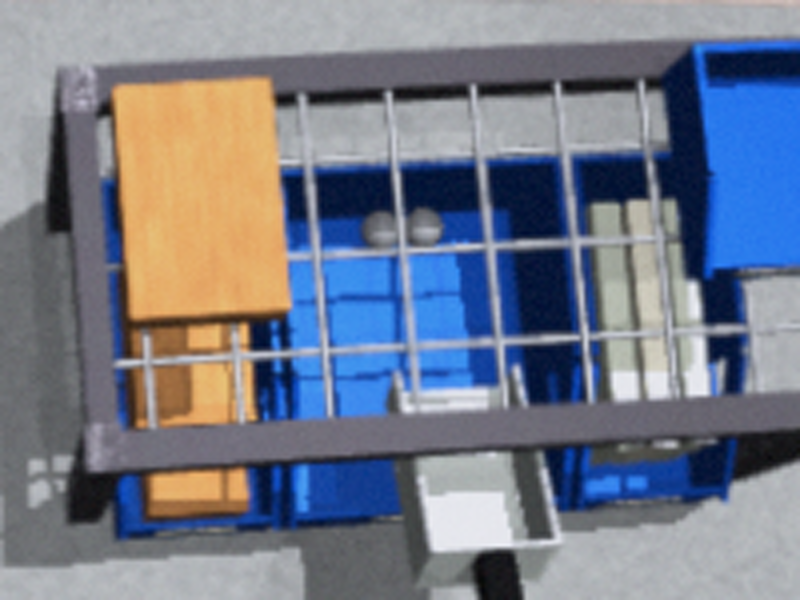

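Both balls rest on the bin floor at rack (0.169, 0.008) and (0.169, -0.018), with tops at 29 mm (4+25), and the scoop is empty. Pulling straight back at this tilt; the lip stays about 50 mm above the bin's front.

>>> step_arm(moves=[[0,0,0,0.5,0,-0.11,0],[0,0,0,1,0,-0.22,0],[0,0,0,1.5,0,-0.33,0],[0,0,0,1.8,0,-0.4,0],[0,0,0,2,0,-0.45,0],[0,0,0,2,0,-0.45,0],[0,0,0,1.6,0,-0.35,0],[0,0,0,1,0,-0.22,0],[0,0,0,0.5,0,-0.11,0],[0,0,0,0,0,0,0]])

```text
time: 24.4
eef_pos: [0.405, -0.1558, 0.1835]
eef_rot: [-0.023, 0.994, 0.003, 0.109]
wrist_force: [1.5, -0.6, -0.9]
opening: 0.0141
```

Run:
```python
from h import *
import kin
S,Tp,a,b,g=scoop('out')
s=manip.read_state();print(s['qpos'].round(3))
for w in((.42,-.2,.2),(.42,-.2,.05),(.42,-.2,.037),(.42,-.25,.037)):
    print(w);kin.delta(s,w,38.5,2.8)
```

```text
t 24.4 grasp pt [ 0.4009 -0.156   0.2021] toolz [ 0.217  0.012 -0.976] F [ 1.5 -0.6 -0.9] op 0.0141
[-0.633 -0.424 -0.365  1.46   0.139 -0.668]
(0.42, -0.2, 0.2)
margin 0.29 True shift cm [-2.42 -4.49  0.35] turn deg [  0.05 -25.94  -0.12]
(0.42, -0.2, 0.05)
margin 0.265 True shift cm [ 0.84 -4.52 15.  ] turn deg [  0.05 -25.94  -0.12]
(0.42, -0.2, 0.037)
margin 0.246 True shift cm [ 1.13 -4.52 16.26] turn deg [  0.05 -25.94  -0.12]
(0.42, -0.25, 0.037)
margin 0.342 True shift cm [ 1.35 -9.51 16.21] turn deg [  0.05 -25.94  -0.12]
```

View pics/out.png

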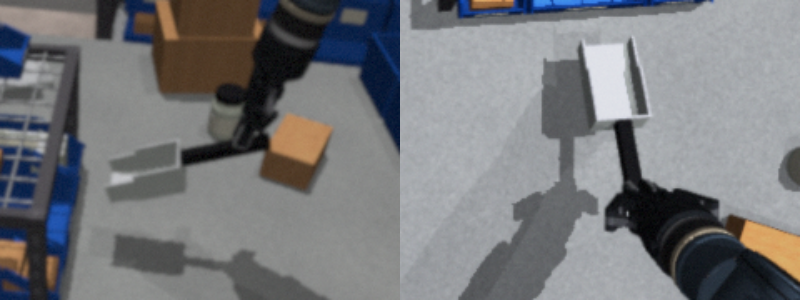

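>>> step_arm(moves=[[0,-3,0,-0.3,-0.2,0,0],[0,-6,0,-0.5,-0.3,0,0],[0,-7,0,-0.6,-0.3,0,0],[0,-6,0,-0.6,-0.3,0,0],[0,-4,0,-0.4,-0.3,0,0],[0,0,0,0,0,0,0],[0,0,0,0,0,0,0]])

```text
time: 25.38
eef_pos: [0.4278, -0.1687, 0.193]
eef_rot: [-0.022, 0.944, 0.008, 0.33]
wrist_force: [-0.4, 0.0, -0.1]
opening: 0.0146
```

Run:
```python
from h import *
import kin
S,Tp,a,b,g=scoop('relv')
s=manip.read_state();ax=(np.cos(.05),np.sin(.05));tilt(S,g,ax);tilt(Tp,g,ax)
kin.delta(s,(g[0],g[1],.1),38.5,2.8);kin.delta(s,(g[0],g[1],.036),38.5,2.8)
```

```text
t 25.375 grasp pt [ 0.4159 -0.1693  0.2079] toolz [ 0.622  0.031 -0.783] F [-0.4  0.  -0.1] op 0.0146
nose-up deg floor 49.2 sides 6.9 xmax 0.1964 ymid 0.0021
nose-up deg floor 5.2 sides 5.9 xmax 0.1984 ymid 0.0017
margin 0.196 True shift cm [ 6.76 -0.03  8.45] turn deg [ 0.03  0.02 -0.07]
margin 0.186 True shift cm [10.74 -0.04 13.45] turn deg [ 0.03  0.02 -0.07]h.py:36: RankWarning: Polyfit may be poorly conditioned
  ps=np.polyfit(xs,zs,1);pt=np.polyfit(xt,zt,1)
```

View pics/relv.png

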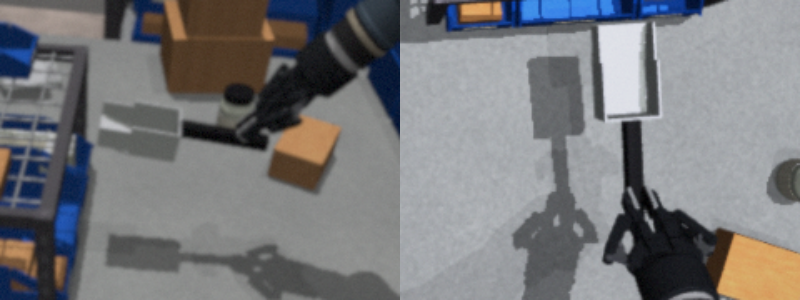

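Empty, the scoop springs to about 6° nose-up. I'll correct that, and check the wooden block's extents before lowering.

Run:
```python
from h import *
W=pts('top',np.load('pics/top0.npy'));m=np.zeros(W.shape[:2],bool);m[308:365,498:572]=1
m&=W[...,2]>.01;P=W[m];print(P.min(0),P.max(0))
```

```text
[ 0.20507711 -0.48692486  0.01014202] [ 0.32782088 -0.33583679  0.06583258]
```

>>> step_arm(moves=[[0,2,0,0,0,0,0],[0,3,0,0,0,0,0],[0,1,0,0.3,0,0.4,0],[0,0,0,0.6,0,0.9,0],[0,0,0,1,0,1.5,0],[0,0,0,1,0,1.5,0],[0,0,0,1,0,1.6,0],[0,0,0,1,0,1.6,0],[0,0,0,1,0,1.6,0],[0,0,0,0.8,0,1.2,0],[0,0,0,0.5,0,0.8,0],[0,0,0,0,0,0,0]])

```text
time: 26.98
eef_pos: [0.4262, -0.1679, 0.0593]
eef_rot: [-0.022, 0.96, 0.008, 0.28]
wrist_force: [0.1, 0.4, -0.9]
opening: 0.0138
```

Run:
```python
from h import *
S,Tp,a,b,g=scoop('low')
s=manip.read_state();ax=(np.cos(.05),np.sin(.05));tilt(S,g,ax);tilt(Tp,g,ax)
```

```text
t 26.975 grasp pt [ 0.416  -0.1685  0.0753] toolz [ 0.536  0.028 -0.844] F [ 0.1  0.4 -0.9] op 0.0138
nose-up deg floor -0.2 sides -0.8 xmax 0.1945 ymid 0.0019
nose-up deg floor -1.2 sides -1.5 xmax 0.1963 ymid 0.0004
```

View pics/low.png

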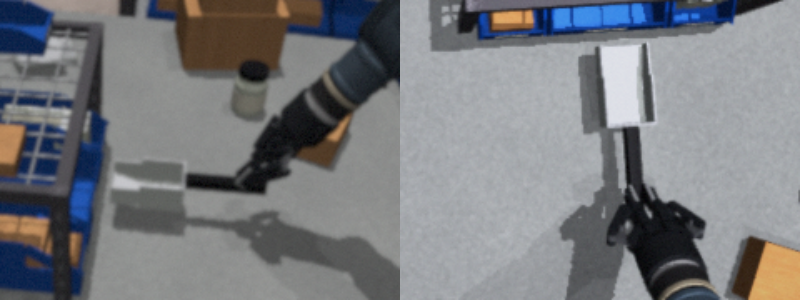

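Level and clear of everything. Lowering the last 37 mm.

>>> step_arm(moves=[[0,0,0,0.3,0,0.45,0],[0,0,0,0.5,0,0.8,0],[0,0,0,0.5,0,0.8,0],[0,0,0,0.4,0,0.6,0],[0,0,0,0.2,0,0.3,0],[0,0,0,0.1,0,0.15,0],[0,0,0,0,0,0,0],[0,0,0,0,0,0,0]])

```text
time: 28.08
eef_pos: [0.4267, -0.1686, 0.0239]
eef_rot: [-0.023, 0.96, 0.007, 0.28]
wrist_force: [-1.0, 0.2, -0.9]
opening: 0.0143
```

Run:
```python
from h import *
S,Tp,a,b,g=scoop('down')
s=manip.read_state();ax=(np.cos(.05),np.sin(.05));tilt(S,g,ax);tilt(Tp,g,ax)
```

```text
t 28.075 grasp pt [ 0.4165 -0.1691  0.04  ] toolz [ 0.538  0.026 -0.843] F [-1.   0.2 -0.9] op 0.0143
nose-up deg floor 8.3 sides 0.2 xmax 0.22 ymid 0.002h.py:36: RankWarning: Polyfit may be poorly conditioned
  ps=np.polyfit(xs,zs,1);pt=np.polyfit(xt,zt,1)
Traceback (most recent call last):
  File "h.py", line 36, in tilt
    ps=np.polyfit(xs,zs,1);pt=np.polyfit(xt,zt,1)
TypeError: expected non-empty vector for x
```

The grip point is at 0.040 with no contact yet, so about 4 mm more, then release slowly.

>>> step_arm(moves=[[0,0,0,0.1,0,0.15,0],[0,0,0,0.1,0,0.15,0],[0,0,0,0,0,0.05,0],[0,0,0,0,0,0,0],[0,0,0,0,0,0,0]])

```text
time: 28.8
eef_pos: [0.4268, -0.1684, 0.0196]
eef_rot: [-0.022, 0.96, 0.007, 0.28]
wrist_force: [0.4, 0.2, -1.2]
opening: 0.0143
```

>>> step_arm(grip_force=30, moves=[[0,0,0,0,0,0,0],[0,0,0,0,0,0,0.15],[0,0,0,0,0,0,0.22],[0,0,0,0,0,0,0.28],[0,0,0,0,0,0,0.4],[0,0,0,0,0,0,0.6],[0,0,0,0,0,0,0.8],[0,0,0,0,0,0,1],[0,0,0,0,0,0,1],[0,0,0,0,0,0,1]])

```text
time: 30.05
eef_pos: [0.4267, -0.1684, 0.0195]
eef_rot: [-0.022, 0.96, 0.007, 0.28]
wrist_force: [0.3, 0.2, 0.6]
opening: 0.085
```

Run:
```python
from h import *
S,Tp,a,b,g=scoop('rel')
```

```text
t 30.05 grasp pt [ 0.4165 -0.1689  0.0355] toolz [ 0.537  0.027 -0.843] F [0.3 0.2 0.6] op 0.085
```

View pics/rel.png

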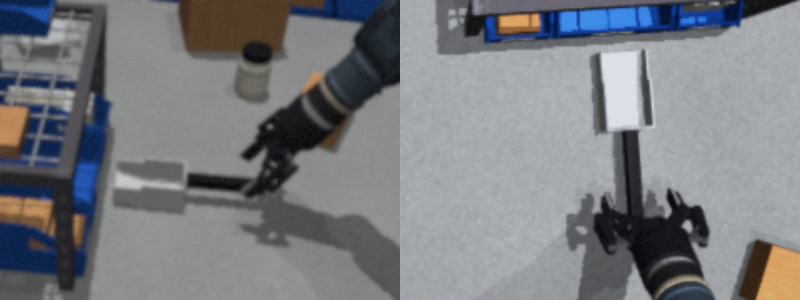

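The fingers are open and the scoop sits flat. Backing out along the tool axis.

>>> step_arm(moves=[[0,0,0,0,0,-0.8,1],[0,0,0,0,0,-1.5,1],[0,0,0,0,0,-2,1],[0,0,0,0,0,-2.5,1],[0,0,0,0,0,-2.5,1],[0,0,0,-0.5,0,-2,1],[0,0,0,-0.5,0,-1,1],[0,0,0,0,0,0,1],[0,0,0,0,0,0,1],[0,0,0,0,0,0,1]])

```text
time: 31.4
eef_pos: [0.3688, -0.1706, 0.1274]
eef_rot: [-0.022, 0.96, 0.008, 0.28]
wrist_force: [0.2, -0.6, -0.8]
opening: 0.0854
```

Run:
```python
from h import *
s=manip.read_state();print(s['qpos'].round(2),s['qvel'].round(3))
g=np.array([.4165,-.1689,.036]);W=binview('fin');ax=(np.cos(.05),np.sin(.05));tilt(W,g,ax)
S,Tp,a,b,_=scoop('fin2');tilt(Tp,g,ax)
k=(abs(Tp[...,0]-.45)<.03)&(abs(Tp[...,1]+.1675)<.01)&(Tp[...,2]<.08);print('handle top z',np.nanpercentile(Tp[...,2][k],[10,50,90]))
```

```text
[-1.04 -0.83 -0.79  1.32  0.5  -1.01] [-0.     0.001  0.003  0.002  0.003  0.001]
blob [415. 117.] 62 rack xyz 0.169 0.009 0.03
blob [425. 117.] 75 rack xyz 0.169 -0.018 0.029Traceback (most recent call last):
  File "<stdin>", line 3, in <module>
  File "h.py", line 36, in tilt
    ps=np.polyfit(xs,zs,1);pt=np.polyfit(xt,zt,1)
    raise TypeError("expected non-empty vector for x")
TypeError: expected non-empty vector for x
```

```bash
python3 - <<'E'
from h import *
W=pts('top',np.load('pics/tfin.npy'))
x,y,z=W[...,0],W[...,1],W[...,2]
k=(x>.43)&(x<.49)&(y<-.12)&(y>-.21)&(z>.03)&(z<.07);print('handle top',np.median(z[k]),k.sum(), 'slope deg',np.degrees(np.arctan(np.polyfit(x[k],z[k],1)[0])))
for lo,hi in((.50,.53),(.54,.56),(.58,.61)):
    k=(x>lo)&(x<hi)&(y<-.11)&(y>-.22)&(z>-.01)&(z<.1);print(lo,np.percentile(z[k],[2,50,99]).round(3),)
E
cp pics/tfin.png pics/tfinv.png
```

```text
handle top 0.04482696542643121 245 slope deg -0.7546460168775126
0.5 [-0.003  0.003  0.048]
0.54 [-0.003  0.003  0.047]
0.58 [-0.003  0.01   0.04 ]
```

View pics/tfinv.png

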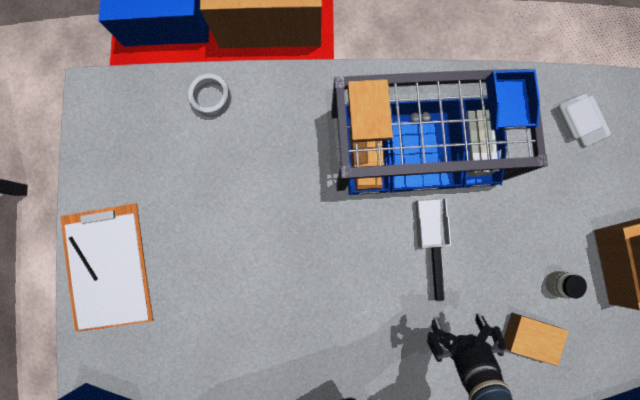

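The scoop stands flat: handle top at 45 mm, sides at 46–48 mm, slope under 1°. It is at (432,225)–(437,295), and both balls are in the bin at (415,117) and (425,117). The hand is well clear. Handing in.

```bash
python3 -c "
from workcell import manip
print(manip.close_job())"
```

```text
the job is handed in; nothing more can be done
None
```

The task is done and handed in at about 31.5 s of the 70 s; `close_job` gives no verdict. I gripped the scoop by its handle, tipped both balls into the middle bin, and set it back down upright on the bench in front of the rack.

**Last checks:**
- **Balls:** both lie on the middle bin's floor, at rack (0.169, 0.009) and (0.169, -0.018). Their tops are at 29–30 mm, as expected for 25 mm balls on a 4 mm floor.
- **Scoop:** it stands flat and released, with the handle top at 45 mm (grip point about 35 mm up) and a slope under 1°.
- **Arm:** it has stopped, with the open gripper more than 8 cm from the scoop and clear of everything.
- **Contact with the rack:** I saw none. Wrist force stayed within about 4 N at every reading, but I only read it at the end of each call, so not continuously.

**What did not go as planned:**
- The scoop sagged about 7.5° nose-down in the grip when lifted, and I levelled it with the wrist.
- Joint 2 reached its range limit (-0.990) during the first sideways carry. The controller stopped the move short, and I took a higher route across.
- The balls had rolled out by about 25° of tip, so I did not tip to 45°.
- My floor-tilt measurement was unreliable while balls lay in the pan or the scoop was on the bench. I used the side-wall tops or the handle slope instead.

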